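# Lock the coin jars away in the coin hopper

## Task

Put the coin jars away for the night: throw the steel hasp off the hopper's black lid, back towards the robot well past upright, raise the lid until it stands about upright by itself, and set every coin jar on the cabinet upright on the hopper's floor, lowering the jars in rather than dropping them. When all are in, lower the lid until it is fully shut, then swing the hasp back over until it lies flat over the lid's catch. Leave the pencil cup, the coaster and the coin tray where they are.

Things in the scene. Friction and masses are not known exactly. Their poses are not given: they have to be found in the camera images.
- hopper: Fixed grey steel box under the lid: outside 160 (x) x 360 (y) x 96 mm high, inner floor 150 x 350 mm, 5 mm walls. Origin: centre of its underside, on the cabinet top. z up, x from the front (hasp side, facing the robot) to the back (lid hinge side), y to the left seen from the robot.
- hopper_in (a point): Centre of the hopper's inner floor, 5 mm above the cabinet top. Axes as the hopper.
- lid (a joint): Black lid, 164 x 362 x 8 mm, underside 96 mm above the cabinet top, hinged along the hopper's back top edge. 0 = fully shut, grows as the front edge rises, 1.57 = upright, stop at 1.75 rad. Stiff friction hinge: it stays at any angle; 1.5 to 5 N at its lift tab moves it.
- lid_tab (a point): Grip point of the lid's yellow lift tab, a flat tongue in the lid's plane, 30 mm wide (along y), 12 mm thick, 59 mm long beyond the middle of the lid's front edge. The point is 34 mm out from that edge, 198 mm from the hinge line, 4 mm above it when shut. Pinched across its width (hopper's y) from straight above, it turns between the pads as the lid swings. Axes turn with the lid.
- lid_hinge (a point): Middle of the lid's hinge line, 82 mm behind the hopper's centre and 96 mm above the cabinet top; the hinge line runs along the hopper's y.
- hasp (a joint): Steel strap, 28 mm wide, 90 mm long, hinged on the hopper's front wall 95 mm right (-y) of its middle. 0 = flat over the lid, its slot over the lid's brass catch; grows as it swings up and back towards the robot; 1.57 = upright, stop at 2.4 rad. Stiff friction hinge: stays where left; 0.5 to 2.5 N at its tab moves it. It does not itself hold the lid down.
- hasp_tab (a point): Grip point of the hasp's red thumb tab, a plate 28 mm wide (along y), 10 mm thick, 35 mm up from the strap's end when shut. The point is 85 mm along the strap from the hinge line and 24 mm above it (31 mm above the lid's top) when shut. Pinched across its width (hopper's y) from straight above, it turns between the pads as the hasp swings. Axes turn with the hasp.
- hasp_hinge (a point): Middle of the hasp's hinge line, 91 mm in front of the hopper's centre, 95 mm to its right and 111 mm above the cabinet top; the hinge line runs along the hopper's y.
- jar1: A sealed coin jar: clear straight-sided cylinder 58 mm in diameter and 76 mm high, pale gold coins in its lower half (so bottom-heavy), blue screw cap (top 20 mm, same diameter), 0.25 to 0.45 kg. Origin: centre of its underside, z up along its axis. Two to four of the four jars are present, standing on the cabinet to the robot's right.
- jar2: A sealed coin jar: clear straight-sided cylinder 58 mm in diameter and 76 mm high, pale gold coins in its lower half (so bottom-heavy), blue screw cap (top 20 mm, same diameter), 0.25 to 0.45 kg. Origin: centre of its underside, z up along its axis. Two to four of the four jars are present, standing on the cabinet to the robot's right.
- jar3: A sealed coin jar: clear straight-sided cylinder 58 mm in diameter and 76 mm high, pale gold coins in its lower half (so bottom-heavy), blue screw cap (top 20 mm, same diameter), 0.25 to 0.45 kg. Origin: centre of its underside, z up along its axis. Two to four of the four jars are present, standing on the cabinet to the robot's right.
- jar4: A sealed coin jar: clear straight-sided cylinder 58 mm in diameter and 76 mm high, pale gold coins in its lower half (so bottom-heavy), blue screw cap (top 20 mm, same diameter), 0.25 to 0.45 kg. Origin: centre of its underside, z up along its axis. Two to four of the four jars are present, standing on the cabinet to the robot's right.
- pencil_cup: Squat chrome pencil cup, 72 mm across, 85 mm high, empty; leave alone. Origin: centre of the underside.
- coaster: Green ceramic coaster, 96 mm across, 9 mm thick; leave alone. Origin: centre of the underside.
- coin_tray: White plastic coin counter tray, 130 x 240 x 28 mm, with two steel bag clips on its far wall (up to 65 mm high); leave alone. Origin: centre of the underside.
Things that resemble listed ones, but are neither listed nor needed, are in the scene too. What is shaped like the jar1 but turquoise is not meant. What is shaped like the jar4 but turquoise is not meant.

How it is judged:
By the outcome, as a careful person would: the job done as asked, in the order asked, and still so for the second after the job is handed in, with the robot touching nothing.
Of jar1, jar2, jar3, jar4 only 2 to 4 are there at a start; the rules pass over those that are not, and their reading is None.
At some moment in a run one of jar1, jar2, jar3, jar4 may be knocked a few centimetres aside while the robot is not near it.
It also fails if it takes over 210 s, if anything falls off the work surface, if the arm or the gripper's body presses on something with over 40 N, if the wrist force passes 120 N, or if a joint passes its speed limit or range.

## Robot

A 7-joint arm with a two-finger parallel gripper is mounted at the origin on the work surface. World frame = base frame: x ahead of the robot, y to its left, z up, the work surface at z = 0. Lengths are in mm, angles in rad, forces in N, time in s.
With the tool pointing down it reaches from about 425 to 875 mm from the base axis. Payload 8.4 kg.
Tool frame: the origin (TCP) lies at the very end of the fingers, on their centre line; the grasp point (between the pads) lies 19 mm behind it; z points along the fingers, y is the line along which they close (so a half turn about z gives the same grasp; the last joint's range is limited). The gripper opens to 85 mm and grips with 20 to 120 N. Pads are 22 mm wide; open, the fingers measure 114 mm over their backs; the gripper's body (76 mm by 85 mm) begins 54 mm behind the grasp point. The pads swing forward as they close: fully open they stand 13 mm farther back than shut.
Start: joints at [-0.099, 0.333, 0.04, 1.465, -0.013, 1.343, -0.059], TCP at [649.972, -0.012, 231.308] pointing down, gripper open.
Joint ranges: [-2.58, 2.58], [-0.38, 2.09], [-1.3, 1.39], [0.25, 2.4], [-1.5, 4.64], [0.08, 2.09], [-2.65, 2.65]. Speed limits (rad/s): [2.22, 2.22, 2.79, 2.79, 3.14, 3.14, 3.14].

## Interface

Orientations are given as [roll, pitch, yaw] about the fixed x, y, z axes, in that order (R = Rz(yaw) Ry(pitch) Rx(roll)).
In Python, from cell import ctrl gives the robot as it stands. The module is installed in compiled form; this text tells all that it offers. Calls block until the motion is done:
- ctrl.move_to(position, orientation): joint-space move of the TCP to a pose.
- ctrl.move_linear(position, ori=None, velocity=150, contact_N=None): straight line of the TCP; ori=None keeps the orientation; velocity is the mean speed in mm/s. With contact_N (N) it stops when the force on the tool has changed by that much, and returns True; else False.
- ctrl.movej(angles): joint-space move.
- ctrl.release() and ctrl.gripper_close(): open the fingers fully, or close them until they stop; the grip force is fixed at half the most.
- ctrl.hold(seconds).
- ctrl.ik(position, orientation): joint angles nearest the present ones, or None.
- ctrl.capture(name): name is "scene" or "side" or "wrist"; returns the picture (420x560x3 uint8, blue, green, red); there is no depth.
- ctrl.camera_params(name): a dict with "mtx" (3x3 intrinsics, pixels), "k1" (the pictures are not rectified: a ray, as slopes to the right and down, at radius r is drawn at 1 + k1 r^2 times it, then the intrinsics apply), "R" (3x3) and "t" (3): a world point X has camera coordinates R X + t. Camera axes: x right, y down, z forward; pixel columns grow to the right and rows downward; lengths in mm; the calibration is good to about 2 mm. A picture is of the moment at which its call begins: read the wrist's pose just before it. camera_params takes no time and is no camera call; for the wrist camera it gives the pose at the moment of the call.
A pose or a line that the arm cannot do raises ctrl.IKError and nothing moves.
- ctrl.sign_off(): hands the job in; it is judged then, once.
Readings, each from a call of its own:
- ctrl.current_time_s(): time.
- ctrl.current_joint_positions(): joint angles.
- ctrl.current_joint_velocities(): joint speeds.
- ctrl.current_joint_efforts(): joint torques, N m.
- ctrl.current_eef_pos(): TCP position.
- ctrl.current_tool_rot(): TCP orientation.
- ctrl.current_force(): force on the tool from outside, world axes, zero at the start.
- ctrl.current_torque(): the same for the moment, N m.
- ctrl.current_grip_width(): finger opening in mm.
- ctrl.current_finger_force(): force on a finger pad.
Only numpy, scipy, OpenCV 4.12 (cv2) and the standard library are available. Lean on these libraries where they do the work, as an engineer would, in place of code of your own. Each camera call takes 0.05 s, during which the arm holds its last target. There are 200 camera calls.

## Working session

There is one attempt and no reset: what is moved stays moved. The work goes in short steps, each a Python script; the robot and the scene stay as the last script left them, time stands still between calls to the robot, and variables do not carry over. Pictures are saved under pics/ and viewed, at most 14 in all, crops included, and the job is handed in when it is done.

```bash
mkdir -p pics
python3 - <<'E'
from cell import ctrl
import cv2,numpy as np
for n in("scene","side"):
    cv2.imwrite(f"pics/{n}0.png",ctrl.capture(n)); p=ctrl.camera_params(n)
    print(n,p["mtx"].tolist(),p["k1"],np.round(p["R"],3).tolist(),np.round(-p["R"].T@p["t"]))
print(ctrl.current_time_s())
E
```

```text
scene [[463.57056290233817, 0.0, 278.59682877214766], [0.0, 463.57056290233817, 213.79277072903673], [0.0, 0.0, 1.0]] 0.007378896655656077 [[0.508, 0.861, 0.005], [0.702, -0.411, -0.581], [-0.498, 0.299, -0.814]] [1152. -441. 1008.]
side [[420.29206991251175, 0.0, 274.8071000301396], [0.0, 420.29206991251175, 209.06176292706883], [0.0, 0.0, 1.0]] -0.1335149486714145 [[0.995, -0.099, -0.006], [-0.063, -0.586, -0.808], [0.077, 0.804, -0.59]] [ 523. -877.  667.]
0.1
```

View pics/scene0.png

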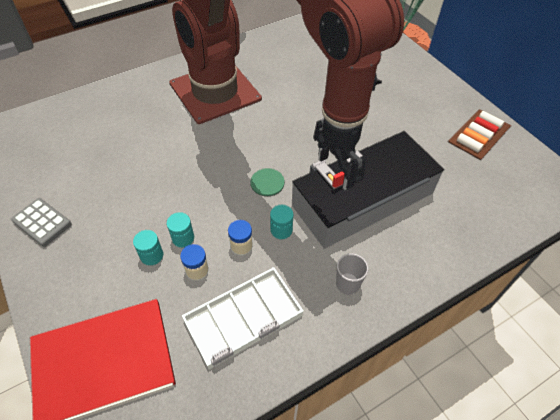

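View pics/side0.png

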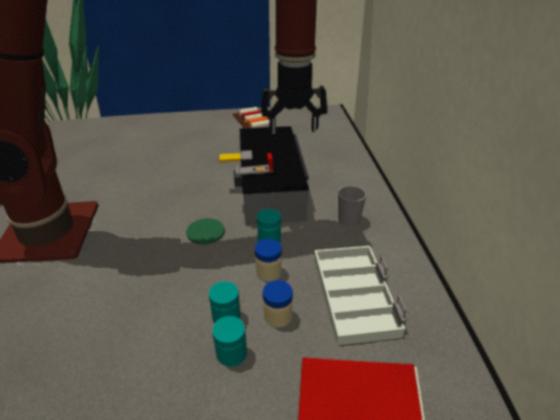

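The scene picture shows two jars with blue caps and gold coins, at (240,237) and (194,261), which are (268,252) and (278,300) in the side view. The three turquoise lookalikes at (148,247), (180,229) and (282,221) aren't meant: both cap and body are turquoise. The arm hides part of the hopper, so I'll swing it aside and measure.

```bash
cat > h.py <<'E'
from cell import ctrl
import cv2, numpy as np
def ray(n,uv,p=None):
    p=p or ctrl.camera_params(n); m=p["mtx"]
    d=np.array([(uv[0]-m[0,2])/m[0,0],(uv[1]-m[1,2])/m[1,1]]); s=d.copy()
    for _ in range(20): s=d/(1+p["k1"]*(s@s))
    R=np.array(p["R"]); return -R.T@np.array(p["t"]).ravel(), R.T@np.r_[s,1]
def onz(n,uv,z,p=None):
    c,d=ray(n,uv,p); return c+d*(z-c[2])/d[2]
def two(rays):
    A=np.zeros((3,3));b=np.zeros(3)
    for c,d in rays:
        d=d/np.linalg.norm(d);P=np.eye(3)-np.outer(d,d);A+=P;b+=P@c
    x=np.linalg.solve(A,b)
    return x,[round(float(np.linalg.norm(np.cross(x-c,d/np.linalg.norm(d)))),1) for c,d in rays]
def proj(n,X,p=None):
    p=p or ctrl.camera_params(n);x=np.array(p["R"])@X+np.array(p["t"]).ravel();s=x[:2]/x[2]
    s=s*(1+p["k1"]*(s@s));m=p["mtx"];return np.array([m[0,0]*s[0]+m[0,2],m[1,1]*s[1]+m[1,2]])
def blobs(img,lo,hi,amin=30):
    hsv=cv2.cvtColor(img,cv2.COLOR_BGR2HSV);m=cv2.inRange(hsv,np.array(lo),np.array(hi))
    k,l,s,c=cv2.connectedComponentsWithStats(m)
    return [(int(s[i,4]),c[i].round(1).tolist(),s[i,:4].tolist(),l==i) for i in range(1,k) if s[i,4]>=amin]
BLUE=((108,150,60),(125,255,255)); RED=((0,180,120),(6,255,255)); YEL=((20,150,120),(35,255,255))
E
python3 - <<'E'
from h import *
j=list(ctrl.current_joint_positions()); j[0]+=1.0; ctrl.movej(j)
for n in("scene","side"):
    im=ctrl.capture(n); cv2.imwrite(f"pics/{n}1.png",im)
    for nm,c in(("blue",BLUE),("red",RED),("yel",YEL)):
        for b in blobs(im,*c,amin=15):
            print(n,nm,b[:3])
    for b in blobs(im,(0,0,0),(180,255,45),300):
        cn=max(cv2.findContours(b[3].astype(np.uint8),0,1)[0],key=cv2.contourArea)
        print(n,"black",b[:3],cv2.approxPolyDP(cn,6,True).reshape(-1,2).tolist()[:10])
s=cv2.imread("pics/scene1.png")[110:260,110:460]; s2=cv2.imread("pics/side1.png")[110:370,180:420]
a=cv2.resize(s,None,fx=2,fy=2); cv2.imwrite("pics/crop1.png",a); cv2.imwrite("pics/crop2.png",cv2.resize(s2,None,fx=2.3,fy=2.3))
E
```

```text
scene blue (6195, [506.6, 58.1], [429, 0, 131, 154])
scene blue (15, [469.5, 3.3], [467, 0, 7, 8])
scene blue (16, [516.9, 1.1], [513, 0, 7, 5])
scene blue (15, [533.7, 128.0], [530, 127, 8, 4])
scene blue (396, [239.5, 231.1], [228, 221, 23, 22])
scene blue (452, [192.6, 256.0], [181, 245, 24, 23])
scene red (133, [486.0, 124.0], [475, 117, 23, 15])
scene red (116, [338.0, 179.0], [333, 172, 11, 15])
scene red (11860, [98.7, 361.6], [31, 300, 143, 120])
scene yel (30, [339.7, 149.3], [334, 143, 12, 13])
scene black (647, [109.0, 13.1], [57, 0, 110, 29]) [[57, 0], [74, 28], [166, 2], [75, 23]]
scene black (455, [227.5, 25.9], [220, 7, 16, 39]) [[232, 7], [221, 21], [224, 45], [234, 30]]
scene black (2161, [25.2, 153.1], [0, 118, 63, 78]) [[29, 118], [20, 131], [0, 136], [12, 172], [0, 167], [0, 181], [26, 195], [27, 167], [43, 151], [60, 165]]
scene black (2670, [391.9, 163.7], [329, 132, 114, 69]) [[442, 169], [404, 132], [360, 151], [366, 158], [354, 165], [329, 165], [346, 173], [345, 194], [351, 176], [357, 181]]
scene black (416, [317.3, 191.1], [293, 170, 55, 58]) [[311, 171], 
[... 884 characters left out ...]
.1], [268, 154, 4, 5])
side red (6834, [357.3, 390.7], [299, 358, 122, 62])
side yel (154, [229.6, 156.7], [219, 153, 22, 8])
side black (17870, [51.5, 136.6], [0, 0, 110, 248]) [[79, 0], [83, 30], [66, 0], [74, 26], [66, 35], [49, 0], [59, 37], [0, 49], [0, 116], [66, 95]]
side black (1257, [450.5, 296.0], [344, 109, 176, 311]) [[344, 109], [519, 419]]
side black (3543, [272.2, 161.5], [235, 127, 74, 68]) [[240, 130], [241, 149], [253, 152], [242, 165], [266, 163], [265, 154], [273, 154], [272, 172], [235, 178], [244, 194]]
side black (5188, [97.5, 293.2], [40, 229, 99, 138]) [[40, 254], [55, 286], [80, 298], [124, 366], [134, 362], [138, 345], [112, 282], [120, 258], [111, 229], [83, 256]]
```

View pics/crop1.png

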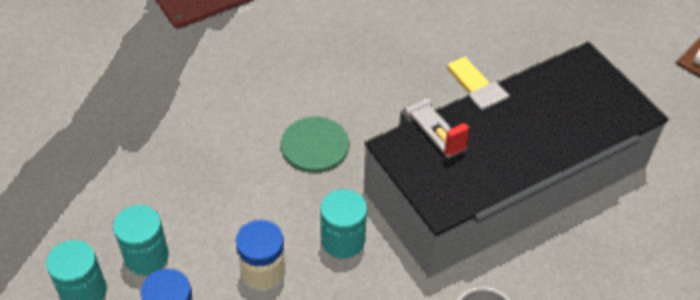

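View pics/crop2.png

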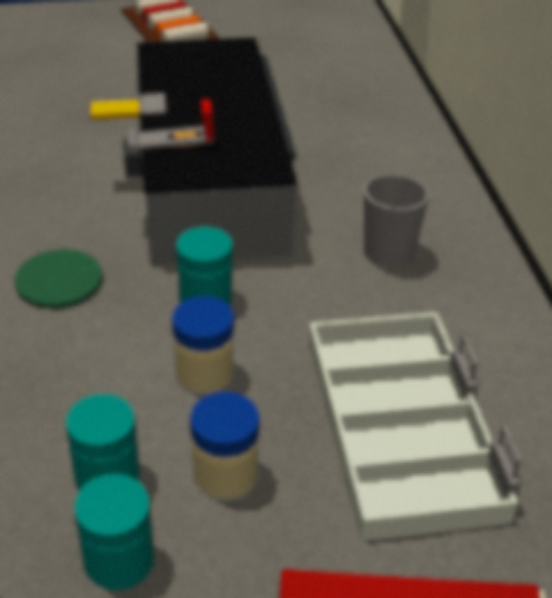

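The enlarged crops confirm two blue-capped gold jars, at crop 1 (260,250) and (167,290), and three turquoise decoys, one of them close to the hopper. The lid corners in scene pixels are (293,182.5), (404,131.5), (443.5,169) and (328.5,226). The red tab is at (338,179) and the yellow one at (340,149).

Run:
```python
from h import *
np.set_printoptions(precision=1,suppress=True)
S=[onz("scene",(293,182.5),104),onz("scene",(404,131.5),104),onz("scene",(443.5,169),97),onz("scene",(328.5,226.5),97)]
D=[onz("side",(245.2,192.6),97),onz("side",(239.6,128.3),104),onz("side",(290.9,126.5),104),onz("side",(307.4,190.4),97)]
for a,b in zip(S,D): print(a,b)
for Q in(S,D):
    Q=np.array(Q); print("c",Q.mean(0),"L",[np.linalg.norm((Q[i]-Q[(i+1)%4])[:2]) for i in range(4)])
    for i,j in((0,1),(3,2)):
        v=Q[j]-Q[i]; print("yaw",np.degrees(np.arctan2(-v[0],v[1])))
print("red",two([ray("scene",(338,179)),ray("side",(269.4,156.1))]))
print("yel",two([ray("scene",(339.7,149.3)),ray("side",(229.6,156.7))]))
for a,b in(((239.5,231.1),(267.8,249.9)),((192.6,256),(277.2,293.5))):
    print("jar",two([ray("scene",a),ray("side",b)]),onz("scene",a,68),onz("side",b,68))
for n in("scene","side"):
    for b in blobs(cv2.imread(f"pics/{n}1.png"),(80,120,60),(95,255,255),200): print(n,b[:3],onz(n,b[1],40))
```

```text
[533.2 -28.7 104. ] [531.7 -24.   97. ]
[533.1 329.4 104. ] [529.1 327.2 104. ]
[687.3 335.8  97. ] [689.4 322.  104. ]
[685.6 -23.3  97. ] [683.8 -30.7  97. ]
c [609.8 153.3 100.5] L [np.float64(358.0774639175822), np.float64(154.3251270291037), np.float64(359.1337621288553), np.float64(152.50530658656214)]
yaw 0.021760271582521373
yaw -0.26246161769241305
c [608.5 148.6 100.5] L [np.float64(351.196145969575), np.float64(160.3437203881553), np.float64(352.7587152613623), np.float64(152.19365370912632)]
yaw 0.430986880885029
yaw -0.905290664746373
red (array([602.1,  55.8, 145.7]), [5.0, 5.0])
yel (array([498. , 138.7, 106.9]), [2.5, 2.5])
jar (array([ 571.2, -203.3,   65.9]), [0.2, 0.2]) [ 572.8 -204.    68. ] [ 570.9 -205.5   68. ]
jar (array([ 578.2, -330.7,   66.8]), [0.2, 0.2]) [ 579.1 -331.    68. ] [ 577.9 -331.6   68. ]
scene (648, [281.2, 221.2], [271, 205, 22, 34]) [582.3 -91.7  40. ]
scene (685, [180.1, 229.2], [167, 213, 27, 34]) [ 475.4 -322.5   40. ]
scene (740, [147.8, 247.1], [133, 230, 30, 35]) [ 484.  -411.3   40. ]
side (672, [268.4, 223.2], [256, 208, 26, 33]) [582.9 -77.7  40. ]
side (2260, [226.6, 322.9], [209, 281, 36, 86]) [ 479.1 -370.    40. ]
```

Run:
```python
from h import *
np.set_printoptions(precision=2,suppress=True)
print(ctrl.current_tool_rot())
ctrl.move_to([560,150,430],[np.pi,0,0])
print(ctrl.current_eef_pos(),ctrl.current_tool_rot())
p=ctrl.camera_params("wrist"); R=np.array(p["R"]); print(R,-R.T@np.array(p["t"]).ravel(),p["mtx"][0,0],p["k1"])
im=ctrl.capture("wrist"); cv2.imwrite("pics/w1.png",im)
for nm,c,z in(("red",RED,140),("yel",((18,120,80),(38,255,255)),106)):
    for b in blobs(im,*c,amin=60): print(nm,b[:3],onz("wrist",b[1],z,p))
```

```text
[-3.14 -0.    0.57]
[560.31 149.07 429.67] [ 3.14  0.   -0.  ]
[[-0.   -1.    0.  ]
 [-0.96  0.    0.28]
 [-0.28 -0.   -0.96]] [632.8  148.75 571.68] 343.8839313856844 -0.0049784981861102475
red (252, [354.9, 135.5], [341, 130, 28, 12]) [599.72  57.7  140.  ]
yel (254, [9.3, 135.4], [0, 112, 22, 43]) [598.01 510.59 106.  ]
yel (159, [349.4, 153.1], [346, 143, 8, 21]) [573.84  56.56 106.  ]
yel (792, [277.7, 207.8], [268, 189, 21, 39]) [497.16 153.5  106.  ]
```

View pics/w1.png

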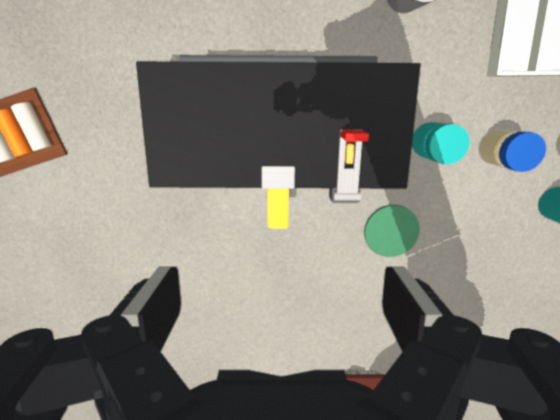

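The wrist view shows the shut lid square on, with corners at (149,187), (408,187.5), (420,63) and (137,61). The yellow tab is at (278,208) and the red tab at (355,135).

Run:
```python
from h import *
np.set_printoptions(precision=1,suppress=True)
p=ctrl.camera_params("wrist"); im=cv2.imread("pics/w1.png")
Q=np.array([onz("wrist",u,104,p) for u in((149,187),(408,187.5),(420,63),(137,61))]);print(Q,Q.mean(0))
for b in blobs(im,*BLUE,amin=100): print(b[:3],onz("wrist",b[1],76,p))
# wrist+scene red triangulation
m=[b for b in blobs(im,*RED,amin=60)][0]; print(onz("wrist",m[1],150,p),onz("wrist",m[1],130,p))
```

```text
[[526.9 332.7 104. ]
 [525.8 -28.1 104. ]
 [686.8 -26.8 104. ]
 [689.4 330.2 104. ]] [607.2 152.  104. ]
(1338, [522.5, 151.0], [500, 133, 45, 38]) [ 572.9 -197.9   76. ]
[600.5  59.9 150. ] [598.9  55.7 130. ]
```

```bash
cat >> h.py <<'E'
C=np.array([609.,152.,0.]); DN=[np.pi,0,0]; G=np.array([0,0,-19.])
def hasp(a):
    c,s=np.cos(a),np.sin(a); return C+[-91+85*c-24*s,-95,111+85*s+24*c]+G
def lid(a):
    c,s=np.cos(a),np.sin(a); return C+[82-198*c-4*s,0,96+198*s+4*c*1.]+G
def arc(f,a0,a1,n,v=80):
    for a in np.linspace(a0,a1,n+1)[1:]:
        ctrl.move_linear(f(a),velocity=v)
        F=np.array(ctrl.current_force()); 
        if np.linalg.norm(F)>40: print("force",a,F)
    print("arc end",ctrl.current_eef_pos(),np.round(ctrl.current_force(),1),ctrl.current_grip_width(),ctrl.current_time_s())
E
python3 - <<'E'
from h import *
g=hasp(0); ctrl.move_to(g+[0,0,60],DN); print(ctrl.move_linear(g,velocity=80,contact_N=8))
ctrl.gripper_close(); print(ctrl.current_grip_width(),np.round(ctrl.current_force(),1))
arc(hasp,0,2.25,14)
ctrl.release(); ctrl.move_linear(hasp(2.25)+[0,0,110],velocity=200)
im=ctrl.capture("side"); cv2.imwrite("pics/s2.png",cv2.resize(im[80:260,150:390],None,fx=2.5,fy=2.5))
print([ (b[:3]) for b in blobs(im,*RED,amin=10)])
E
```

```text
False
26.971620064271598 [1.6 5.3 0.8]
arc end [446.72207939  59.19516773 144.26359668] [-1.6  9.   7.8] 26.798115154538884 12.2167
[(27, [251.1, 112.7], [243, 111, 17, 5]), (45, [209.9, 150.3], [206, 146, 9, 10]), (6833, [357.3, 390.7], [299, 358, 122, 62])]
```

View pics/s2.png

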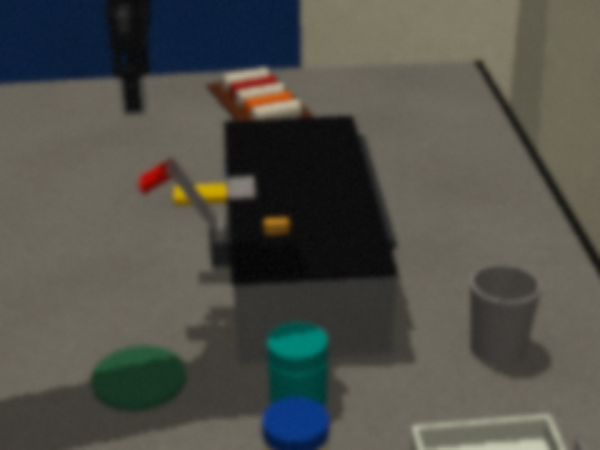

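The hasp stands thrown back, with the red tab at about (150,178) in the crop, on the robot's side of upright. Next is the lid.

```bash
sed -i 's/609.,152.,0/609.,153.5,0/' h.py
python3 - <<'E'
from h import *
g=lid(0); ctrl.move_to(g+[0,0,160],DN); print(ctrl.move_linear(g,velocity=120,contact_N=8))
ctrl.gripper_close(); print(ctrl.current_grip_width(),np.round(ctrl.current_force(),1))
arc(lid,0,1.58,12,120)
ctrl.release(); ctrl.move_linear(lid(1.58)+[0,0,90],velocity=200)
im=ctrl.capture("side"); cv2.imwrite("pics/s3.png",im)
print(ctrl.current_time_s())
for b in blobs(im,*BLUE,amin=300): print(b[:3],onz("side",b[1],67))
E
```

```text
False
28.959006715720733 [-1.6  2.3  5.4]
arc end [689.27453875 152.79317737 275.40256403] [ 1.9 -2.9 -2.3] 28.606599021959084 20.5083
21.75
(455, [267.6, 249.8], [255, 240, 27, 22]) [ 570.56521761 -203.97064362   67.        ]
(628, [277.3, 293.3], [263, 280, 29, 28]) [ 578.26235462 -330.23362565   67.        ]
```

View pics/s3.png

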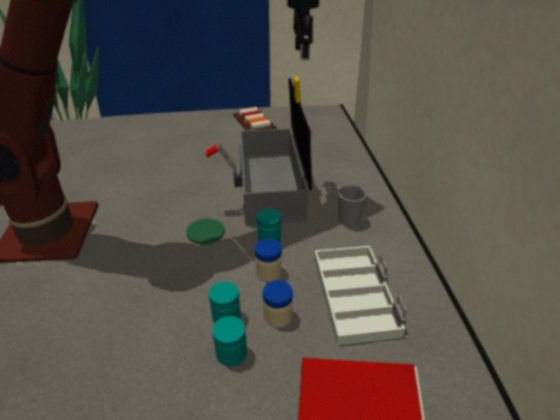

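The lid stands upright with the hopper empty, and both jars are where they were. I'll pick the first one, checking it with the wrist camera before descending.

```bash
cat >> h.py <<'E'
def look(xy):
    ctrl.move_to([xy[0]-30,xy[1],260],DN); ctrl.hold(.2)
    p=ctrl.camera_params("wrist"); im=ctrl.capture("wrist")
    L=[]
    for b in blobs(im,*BLUE,amin=400):
        w=onz("wrist",b[1],74,p); print("wrist jar",b[:3],w.round(1)); L.append(w)
    return min(L,key=lambda w:np.hypot(*(w[:2]-xy))),im
def pick(xy):
    x,y=xy
    ctrl.move_to([x,y,150],DN); print("contact",ctrl.move_linear([x,y,40],velocity=100,contact_N=10))
    ctrl.gripper_close(); print("grip",ctrl.current_grip_width(),ctrl.current_eef_pos(),np.round(ctrl.current_force(),1))
    ctrl.move_linear([x,y,270],velocity=200); print("lifted",ctrl.current_grip_width(),np.round(ctrl.current_force(),1))
def place(xy):
    x,y=xy
    ctrl.move_to([x,y,270],DN); ctrl.move_linear([x,y,60],velocity=150); ctrl.hold(.2)
    print("contact",ctrl.move_linear([x,y,42],velocity=15,contact_N=4),ctrl.current_eef_pos(),ctrl.current_grip_width(),np.round(ctrl.current_force(),1))
    ctrl.release(); ctrl.move_linear([x,y,270],velocity=200); print("t",ctrl.current_time_s())
E
python3 - <<'E'
from h import *
w,im=look(np.array([571.,-203.5])); cv2.imwrite("pics/w4.png",im)
d=w[:2]-[571,-203.5]; print(d)
if np.hypot(*d)<9: pick(np.array([571,-203.5])+d/3)
E
```

```text
wrist jar (2949, [414.5, 145.9], [383, 117, 63, 60]) [ 579.9 -328.7   74. ]
wrist jar (2715, [282.2, 153.9], [253, 124, 59, 60]) [ 572.1 -203.7   74. ]
[ 1.08944706 -0.19168899]
contact False
grip 56.68257478341909 [ 571.84737606 -203.63786468   40.83682641] [-1.3  0.9  5.5]
lifted 57.23694009076242 [ 0.7  0.  -2.9]
```

Run:
```python
from h import *
place((602,215))
w,im=look(np.array([579.,-330.])); d=w[:2]-[579,-330]; print(d); cv2.imwrite("pics/w5.png",im)
if np.hypot(*d)<9: pick(np.array([579.,-330])+d/2)
im=ctrl.capture("side"); cv2.imwrite("pics/s5.png",im)
print(ctrl.current_time_s())
```

```text
contact True [601.90222168 214.98754583  45.85981274] 56.342467284504906 [-1.3 -0.3  5.3]
t 32.8083
wrist jar (2716, [282.5, 154.1], [254, 125, 58, 59]) [ 579.6 -330.7   74. ]
[ 0.64181823 -0.69568459]
contact False
grip 56.73295769879138 [ 579.82516604 -330.44234896   40.85156363] [-0.4  0.9  5.7]
lifted 56.83646553226605 [ 0.7 -0.6 -3.3]
38.55
```

View pics/s5.png

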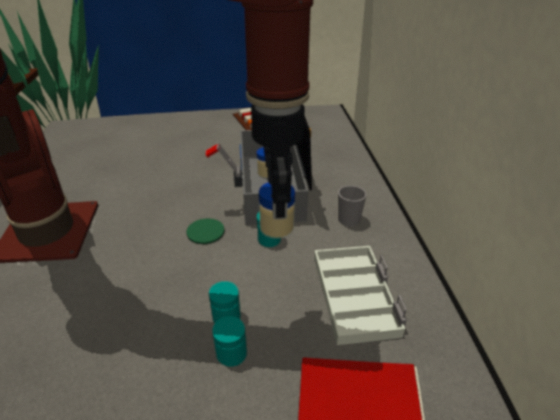

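The first jar stands in the hopper at (265,160), and the second is in the gripper at (278,207). I'll place it and look for any blue cap still outside.

Run:
```python
from h import *
place((602,100))
ctrl.move_to([520,153,430],DN); ctrl.hold(.2)
p=ctrl.camera_params("wrist"); im=ctrl.capture("wrist"); cv2.imwrite("pics/w6.png",im)
for b in blobs(im,*BLUE,amin=100): print(b[:3],onz("wrist",b[1],80,p).round(1))
im=ctrl.capture("scene")
for b in blobs(im,*BLUE,amin=100): print("scene",b[:3],onz("scene",b[1],68).round(1))
im=ctrl.capture("side")
for b in blobs(im,*BLUE,amin=100): print("side",b[:3],onz("side",b[1],68).round(1))
```

```text
contact True [601.89870412 100.02015523  45.84718245] 56.57155189571643 [-0.7 -0.2  5.4]
t 44.4417
(1372, [235.1, 100.2], [215, 79, 41, 43]) [601.9 213.9  80. ]
(1339, [318.6, 100.5], [299, 80, 41, 42]) [601.4 100.3  80. ]
scene (5764, [504.7, 56.9], [430, 0, 130, 134]) [405.9 868.1  68. ]
scene (104, [548.4, 5.0], [537, 0, 23, 12]) [ 265.4 1238.1   68. ]
scene (124, [546.3, 137.0], [529, 130, 31, 16]) [729.  693.6  68. ]
side (207, [265.9, 152.9], [257, 147, 19, 13]) [602.2 224.5  68. ]
side (226, [269.1, 173.7], [260, 167, 20, 15]) [601.2 105.2  68. ]
```

View pics/w6.png

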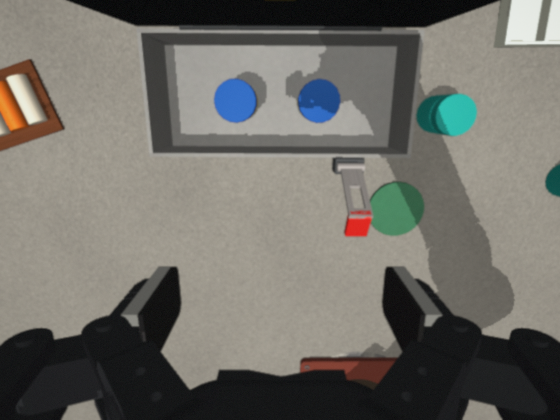

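Both jars stand upright on the hopper floor, with caps at (235,100) and (319,100), and no blue cap is left outside. Next I'll close the lid.

Run:
```python
from h import *
g=lid(1.58); ctrl.move_to(g+[0,0,90],DN); print(ctrl.move_linear(g,velocity=100,contact_N=8))
ctrl.gripper_close(); print(ctrl.current_grip_width(),np.round(ctrl.current_force(),1))
arc(lid,1.58,0.04,12,110)
print(ctrl.move_linear(lid(-0.025),velocity=20,contact_N=12),ctrl.current_eef_pos(),np.round(ctrl.current_force(),1))
ctrl.release(); ctrl.move_linear(lid(0)+[0,0,180],velocity=200); print(ctrl.current_time_s())
im=ctrl.capture("side"); cv2.imwrite("pics/s7.png",cv2.resize(im[80:260,150:390],None,fx=2.5,fy=2.5))
```

```text
False
28.739727008194855 [-0.5 -4.1  3.7]
arc end [492.73653662 154.06262588  89.32303731] [-6.6  2.3 -2.5] 29.070240052027195 52.45
True [492.61785797 154.07008334  85.24226607] [-2.2 -1.1  7.5]
54.4667
```

View pics/s7.png

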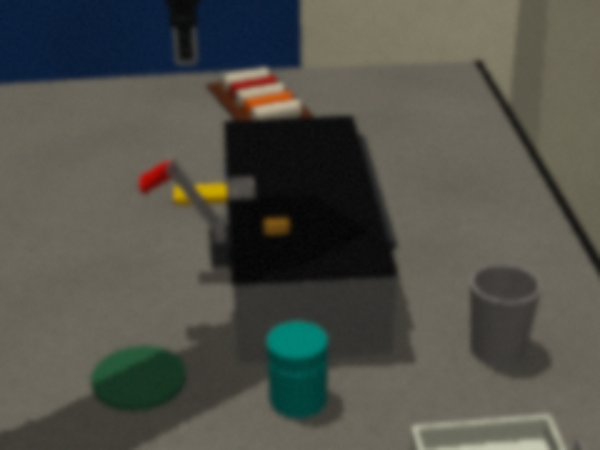

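The view shows the lid down, but the contact stop came about 4 mm high. I'll press the front edge with closed fingers and compare heights.

Run:
```python
from h import *
ctrl.gripper_close()
ctrl.move_to([550,200,150],DN)
for k in range(2):
    c=ctrl.move_linear([550,200,98],velocity=20,contact_N=18); print(c,ctrl.current_eef_pos(),np.round(ctrl.current_force(),1))
    ctrl.move_linear([550,200,150],velocity=100)
ctrl.move_to([660,200,150],DN)
c=ctrl.move_linear([660,200,98],velocity=20,contact_N=12); print(c,ctrl.current_eef_pos(),np.round(ctrl.current_force(),1))
ctrl.move_linear([660,200,200],velocity=150)
print(ctrl.current_time_s())
```

```text
True [550.06560771 200.01874166 104.17426238] [-1.1 -2.   6.8]
True [550.03379036 200.0182491  104.17186882] [-1.7 -0.6  7.1]
True [660.04307872 199.97009391 104.26160899] [-1.4 -0.8  6.5]
64.5167
```

The lid reads 104.2 mm at both front and back, so it is fully shut. Next is the hasp.

Run:
```python
from h import *
ctrl.release()
g=hasp(2.25)+[1,0,4]; ctrl.move_to(g+[0,0,110],DN); print(ctrl.move_linear(g,velocity=80,contact_N=8))
ctrl.gripper_close(); print(ctrl.current_grip_width(),np.round(ctrl.current_force(),1))
arc(hasp,2.25,0.04,14)
print(ctrl.move_linear(hasp(-0.03),velocity=20,contact_N=10),ctrl.current_eef_pos(),np.round(ctrl.current_force(),1))
ctrl.release(); ctrl.move_linear(hasp(0)+[0,0,80],velocity=150)
ctrl.gripper_close()
for k in range(2):
    x=hasp(0); print(ctrl.move_linear([x[0],x[1],130],velocity=30,contact_N=12),ctrl.current_eef_pos(),np.round(ctrl.current_force(),1))
    ctrl.move_linear([x[0],x[1],210],velocity=150)
ctrl.move_to([560,150,430],DN); ctrl.hold(.2); p=ctrl.camera_params("wrist"); im=ctrl.capture("wrist")
for b in blobs(im,*RED,amin=60): print("red",b[:3],onz("wrist",b[1],140,p))
a=cv2.imread("pics/w1.png")
cv2.imwrite("pics/w8.png",np.hstack([cv2.resize(q[40:240,240:460],None,fx=1.8,fy=1.8) for q in(a,im)]))
im=ctrl.capture("side"); cv2.imwrite("pics/s8.png",im); print(ctrl.current_time_s())
```

```text
False
27.02607558383462 [-2.8  4.1  4.5]
arc end [602.83805199  58.30765125 119.79157423] [ 3.1  2.4 -0.3] 26.920230656741083 73.0333
False [604.57438031  58.35613333 114.42749017] [3.4 0.4 6.1]
True [603.40213537  58.5484169  148.52434597] [-2.8 -2.2  9.1]
True [603.10613689  58.47564844 148.51363721] [-3.  -2.   8.9]
red (222, [354.3, 134.0], [341, 130, 27, 10]) [601.07017863  58.52044717 140.        ]
81.2833
```

View pics/w8.png

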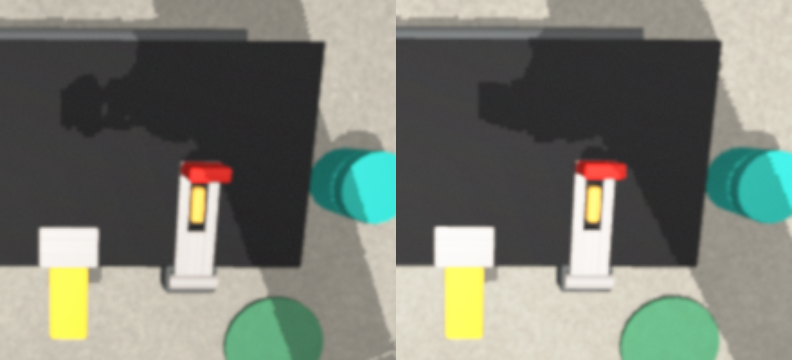

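View pics/s8.png

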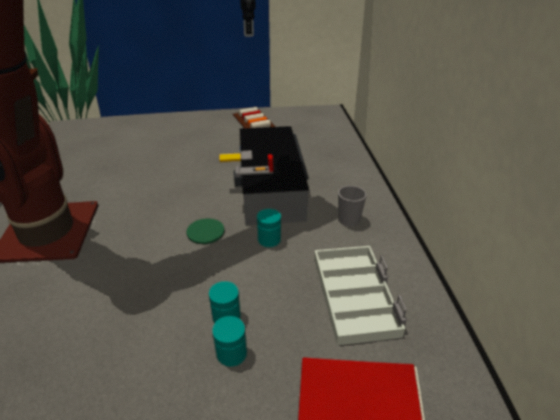

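Compared side by side, the hasp lies as it did at the start, with its slot over the brass catch and the red tab at (602,170). In the side view the lid is shut, and the cup, coaster and tray haven't moved.

```bash
python3 -c "
from cell import ctrl
print(ctrl.sign_off())"
```

```text
the job is handed in; nothing more can be done
None
```

I handed the job in at about 81 s: both coin jars present stand upright in the hopper, the lid is shut, the hasp lies flat over its catch, and I left the cup, coaster and tray alone.

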